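# Take the filter cap off a drain pump of unknown thread hand

### The job

Take the blue filter cap off the washing-machine drain pump: its quarter-turn thread may open to the left or to the right and nothing on the outside shows which, so try it both ways to find the way it opens, then lift it straight out. Carry it over the middle of the white drip tray and finish while still holding it there, upright in the gripper, at least 10 cm above the bottom of the tray and touching nothing else. Leave the bottle, box, screwdriver and scoop where they are.

Things in the scene. Friction and masses are not known exactly. Their poses are not given: they have to be found in the camera images.
- pump: Grey drain pump, fixed, on a steel plate 150 x 120 x 8 mm. Upright round collar, 92 mm diameter, rim 70 mm above the table. Origin: on the collar's axis at table height, z up. Black motor (48 mm diameter, top at 58 mm) reaches 118 mm along +x, outlet pipe (32 mm diameter) 74 mm along +y. Yaw and place vary; pump and tray may change sides.
- pump_mouth (a point): Centre of the pump's mouth at the rim, axes as the pump. Inside, hidden, the cap's lugs sit under ledges: turned the wrong way from closed the cap meets a hard stop within 3 to 15 degrees (moment quickly over 0.5 N m); the right way it turns easily (under 0.1 N m) and can be lifted out from 40 to 115 degrees. The right way (left or right) differs from start to start.
- cap: Blue filter cap, loose, about 0.12 kg, closed on the pump. Flange 90 mm diameter, 6 mm thick, origin at the centre of its underside (70 mm above the table when closed), z up. Below it a seal plug (76 mm diameter) and a white stem with two lugs, 66 mm across, reach 34 mm down. Closed, its x is within 4 degrees of the pump's x. It does not rise as it turns; locked, it lifts only 2 to 3 mm.
- cap_grip (a point): Middle of the bar grip on top of the cap, 19 mm above the cap's origin. The straight blue bar is 62 mm long (along the cap's x), 14 mm wide (along y), 26 mm high, from 6 to 32 mm above the cap's origin; pinch it across its width to turn and lift the cap.
- tray: White open drip tray, fixed, 180 (x) x 150 (y) x 30 mm high with 4 mm walls, floor 4 mm thick. Origin: centre of its underside at table height.
- bottle: Pink-red detergent bottle with white cap, 72 mm diameter, 170 mm high; origin centre of underside. To be left alone.
- box: Green box of detergent tabs with a pale label, 70 x 120 x 160 mm high; origin centre of underside. To be left alone.
- screwdriver: Orange-handled screwdriver, 190 mm long, lying between the robot base and the work; origin below its middle, x along it. To be left alone.
- scoop: Yellow open measuring scoop (cup), 66 mm rim diameter, 55 mm high; origin centre of underside. To be left alone.

How it is judged:
By the outcome, as a careful person would: the job done as asked, in the order asked, and still so for the second after the job is handed in, while the arm keeps its last pose, push and grip.
It also fails if it takes over 48 s, if anything falls off the work surface, if the arm or the gripper's body presses on something with over 40 N, if the wrist force passes 120 N, or if a joint passes its speed limit or range.

### The arm

A 6-joint arm with a two-finger parallel gripper is mounted at the origin on the work surface. World frame = base frame: x ahead of the robot, y to its left, z up, the work surface at z = 0. Lengths are in mm, angles in degrees, forces in N, time in s.
With the tool pointing down it reaches from about 350 to 850 mm from the base axis. Payload 8.1 kg.
Tool frame: the origin (TCP) lies between the finger pads; the fingertips stand 22 mm ahead of it and the grasp point (between the pads) lies 3 mm ahead of it; z points along the fingers, y is the line along which they close (so a half turn about z gives the same grasp; the last joint's range is limited). The gripper opens to 85 mm and grips with 20 to 120 N. Pads are 22 mm wide; open, the fingers measure 114 mm over their backs; the gripper's body (76 mm by 85 mm) begins 54 mm behind the grasp point. The pads swing forward as they close: fully open they stand 13 mm farther back than shut.
Start: joints at [-81.211, 7.471, 85.268, -0, 87.261, -4.893], TCP at [141.942, -582.973, 253.292] pointing down, gripper open.
Joint ranges: [-169.43, 169.43], [-51.17, 129.36], [1.28, 143.12], [-76.62, 256.62], [0, 156.53], [-152.29, 152.29]. Speed limits (degrees/s): [136.94, 136.94, 159.86, 180, 180, 180].

### API

Orientations are given as [roll, pitch, yaw] about the fixed x, y, z axes, in that order (R = Rz(yaw) Ry(pitch) Rx(roll)).
In Python, from bench import r, vision gives the robot as it stands.
- The arm moves only by the tool step_arm, never from a script. Its argument "targets" is a list that holds one entry, the list of rows, each a list of 6 numbers: the shift along the world's x, y, z in mm, then the turn, a rotation vector about the world's x, y, z in rad. In form: [[[x, y, z, rx, ry, rz], ...]]. A call has 1 to 12 rows; each row is the pose to reach, as a shift and turn from the pose commanded when the call began; what a row does not reach only later rows make up. A row lasts 1/12 s, in which the tool goes at most 41.7 mm and 7.16 degrees, less where a joint would pass 70% of its speed; a pose out of reach is approached as far as the arm can. A call with a gripper value outside its range is refused whole. "fingers" is the gripper's target within -1 to 1 (shut at 1, half-way at 0, fully open at -1), set as the call begins (left out, the last holds). The fingers move at their own pace and stop on an object; "newtons" is the grip in N (left out, the last holds). Time passes only in rows, so rows that repeat a pose let the fingers close. It gives the time, the measured TCP pose, the force, the opening and the grip force at its end, in the units of the state.
- r.sense(): the state, without advancing time (a new reading comes with each control period).
- vision.snapshot(name): name is "scene" or "top" or "wrist"; returns a dict with "img" (480x640x3 uint8, blue, green, red), "mtx" (3x3 intrinsics, pixels), "eye" and "attitude" of the camera in the world. Camera axes: x right, y up, looking along -z (the intrinsics and any distortion apply to the point x, -y, -z); pixel columns grow to the right and rows downward; lengths in mm; the calibration is good to about 2 mm. The wrist camera is an equidistant fisheye: a pixel r from the principal point sees the ray r / f radians off the axis. A picture is of the moment at which its call begins. There is no depth.
- r.hand_in(): hands the job in; it is judged then, once.
The state is a dict: "time": time; "joint_pos": joint angles; "qd": joint speeds; "joint_efforts": joint torques, N m; "tool_pos": TCP position; "tcp_rot": TCP orientation; "ft_force": force on the tool from outside, world axes, zero at the start; "wrist_torque": the same for the moment, N m; "finger_gap": finger opening in mm; "grip_force": force on a finger pad.
Only numpy, scipy, OpenCV 4.12 (cv2) and the standard library are available. Lean on these libraries where they do the work, as an engineer would, in place of code of your own. Each camera call takes 0.05 s, during which the arm holds its last target. There are 200 camera calls.

## Working session

There is one attempt and no reset: what is moved stays moved. The work goes in short steps, Python scripts to look and compute and a tool call to move; the robot and the scene stay as the last step left them, time stands still between calls to the robot, and variables do not carry over. Pictures are saved under pics/ and viewed, at most 10 in all, crops included, and the job is handed in when it is done.

Besides the shell and the picture viewer there is one more tool, called after ">>>" in YAML: its name, and indented under it one key for each argument. step_arm: Moves the arm, as the interface text tells. Its arguments: {"type":"object","properties":{"targets":{"type":"array"},"fingers":{"type":"number"},"newtons":{"type":"number"}},"required":["targets"]}

```bash
mkdir -p pics; ls
python3 - <<'E'
from bench import r, vision
import cv2, json
s=r.sense(); print({k:s[k] for k in ("time","tool_pos","tcp_rot","ft_force","finger_gap")})
for n in ("top","scene"):
    d=vision.snapshot(n); cv2.imwrite(f"pics/{n}0.png",d["img"])
    print(n,d["mtx"],d["eye"],d["attitude"],[k for k in d])
E
```

```text
pics
{'time': 0.0, 'tool_pos': array([ 141.85000764, -582.47089281,  252.23437331]), 'tcp_rot': array([-1.79894177e+02, -8.35261630e-03,  1.36824464e+01]), 'ft_force': array([-1.25934777, -0.65319655,  0.08457484]), 'finger_gap': 85.56203442399163}
top [[456.33999769   0.         321.08667291]
 [  0.         456.33999769 234.43531842]
 [  0.           0.           1.        ]] [3.68680123e+02 3.77506742e-01 1.12503584e+03] [ 11.89280713  -0.22511471 -91.63683168] ['img', 'mtx', 'eye', 'attitude']
scene [[453.09188974   0.         318.64939117]
 [  0.         453.09188974 235.39491205]
 [  0.           0.           1.        ]] [1111.59184899 -411.97173509  990.61345319] [36.70010282 -0.3598087  54.25108929] ['img', 'mtx', 'eye', 'attitude']
```

View pics/top0.png

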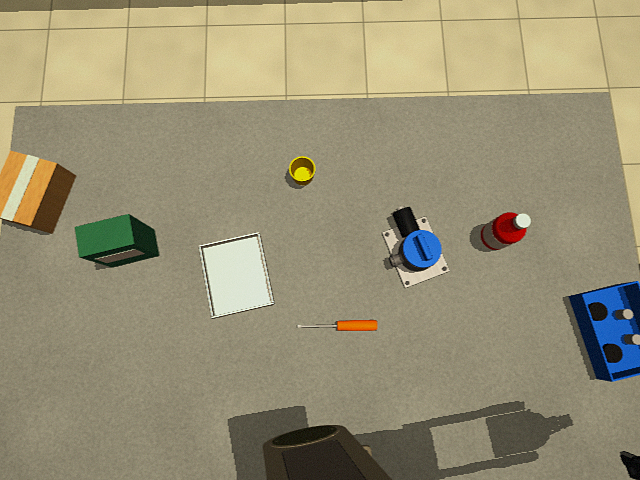

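View pics/scene0.png

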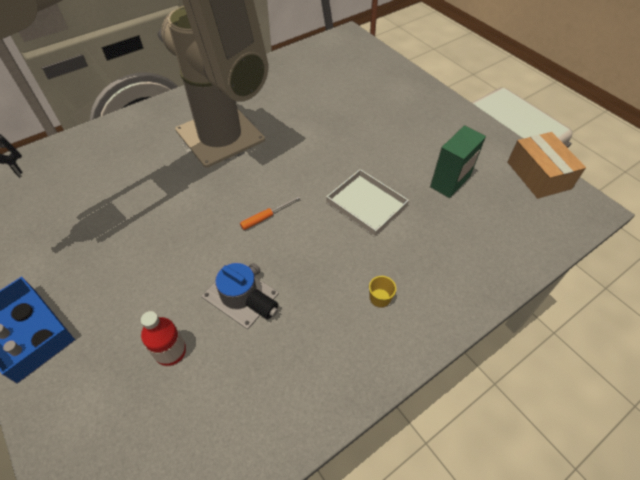

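The top view shows the cap at about (422,250), with its bar along the motor direction (motor at (404,217)), and the tray with corners near (200,247), (260,233), (273,303) and (213,318). The scene view shows the cap at (236,280) and the tray at (368,202). The bottle is near the pump, outboard at (505,230) in the top view.

```bash
cat > h.py <<'E'
import numpy as np, cv2
from scipy.spatial.transform import Rotation as Ro
def cam(d): return d["mtx"], np.array(d["eye"]), Ro.from_euler("xyz",d["attitude"],degrees=True).as_matrix()
def unproj(d,uv,z):
    K,e,R=cam(d); uv=np.atleast_2d(uv).astype(float)
    p=np.c_[(uv[:,0]-K[0,2])/K[0,0],-(uv[:,1]-K[1,2])/K[1,1],-np.ones(len(uv))]@R.T
    return e+p*((z-e[2])/p[:,2])[:,None]
def proj(d,P):
    K,e,R=cam(d); c=(np.atleast_2d(P)-e)@R
    return np.c_[K[0,0]*c[:,0]/-c[:,2]+K[0,2], K[1,1]*-c[:,1]/-c[:,2]+K[1,2]]
def rect(d,cx,cy,z,half,n=500):
    """plane view: right=-y, up=+x"""
    W=np.array([[cx+half,cy+half],[cx+half,cy-half],[cx-half,cy-half],[cx-half,cy+half]])
    src=proj(d,np.c_[W,np.full(4,z)]).astype(np.float32)
    M=cv2.getPerspectiveTransform(src,np.float32([[0,0],[n,0],[n,n],[0,n]]))
    return cv2.warpPerspective(d["img"],M,(n,n),flags=cv2.INTER_CUBIC)
E
python3 - <<'E'
from h import *
from bench import vision
out=[]
for n,c0,t0 in (("top",(422,250),(236,275)),("scene",(236,280),(368,202))):
    d=vision.snapshot(n); im=d["img"]
    hsv=cv2.cvtColor(im,cv2.COLOR_BGR2HSV)
    m=cv2.inRange(hsv,(95,120,50),(130,255,255))
    _,l,st,ce=cv2.connectedComponentsWithStats(m); k=l[c0[1],c0[0]]
    if k==0: k=np.bincount(l[c0[1]-8:c0[1]+8,c0[0]-8:c0[0]+8].ravel())[1:].argmax()+1
    cn=max(cv2.findContours((l==k).astype(np.uint8),cv2.RETR_EXTERNAL,cv2.CHAIN_APPROX_NONE)[0],key=len)
    w=unproj(d,cn[:,0]+0.0,76)[:,:2].astype(np.float32)
    print(n,"cap",cv2.fitEllipse(w),st[k])
    r=rect(d,*unproj(d,c0,76)[0,:2],76,75); out.append(r)
    mt=cv2.inRange(hsv,(0,0,150),(179,60,255)); mt=cv2.morphologyEx(mt,cv2.MORPH_CLOSE,np.ones((5,5)))
    _,l,st,ce=cv2.connectedComponentsWithStats(mt); k=l[t0[1],t0[0]]
    cn=max(cv2.findContours((l==k).astype(np.uint8),cv2.RETR_EXTERNAL,cv2.CHAIN_APPROX_NONE)[0],key=len)
    for z in (4,30): print(n,"tray",z,cv2.minAreaRect(unproj(d,cn[:,0],z)[:,:2].astype(np.float32)))
    print("cap uv->", unproj(d,c0,76)[0])
cv2.imwrite("pics/rect.png",np.hstack([cv2.resize(o,(400,400)) for o in out]))
E
```

```text
top cap ((550.1583251953125, -243.86224365234375), (87.70585632324219, 88.19198608398438), 151.96339416503906) [ 403  230   39   38 1110]
top tray 4 ((517.3160400390625, 1.09033203125), (918.126220703125, 1594.2467041015625), 0.3253764808177948)
top tray 30 ((513.868896484375, 1.07415771484375), (896.8323974609375, 1557.2718505859375), 0.3253846764564514)
cap uv-> [ 545.749897   -244.49110281   76.        ]
scene cap ((550.3159790039062, -244.22962951660156), (86.47313690185547, 87.09296417236328), 95.45562744140625) [216 263  38  33 974]
scene tray 4 ((487.35137939453125, 217.49754333496094), (188.07550048828125, 158.2908172607422), 11.385786056518555)
scene tray 30 ((503.8018798828125, 200.90927124023438), (183.1191864013672, 154.119384765625), 11.385787963867188)
cap uv-> [ 555.03900581 -242.80612371   76.        ]
```

View pics/rect.png

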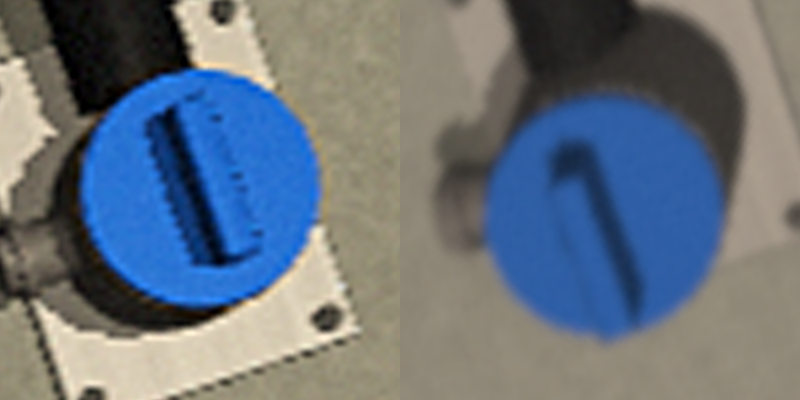

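The rectified view puts the cap at (550.2, -244.0), and both cameras agree. The fitted diameter is about 88 mm against 90 mm given. The bar yaw is about 19.5°, parallel to the plate edge. The tray is at about (503, 202). I'll move to hover over the cap.

>>> step_arm:
  targets:
    - [[20,17,0,0,0,0.01],[54,45,0,0,0,0.02],[90,75,0,0,0,0.03],[126,105,0,0,0,0.04],[162,135,0,0,0,0.05],[198,165,0,0,0,0.06],[234,195,-5,0,0,0.07],[270,225,-15,0,0,0.08],[306,255,-25,0,0,0.09],[342,285,-35,0,0,0.1],[378,314,-45,0,0,0.1],[408,339,-53,0,0,0.1]]
  fingers: -1
  newtons: 60

```text
time: 1.2
tool_pos: [512.8, -274.0, 210.3]
tcp_rot: [180.0, -0.0, 19.4]
ft_force: [1.0, -1.4, -0.0]
finger_gap: 85.4
grip_force: 0.0
```

>>> step_arm:
  targets:
    - [[0,0,0,0,0,0],[0,0,0,0,0,0],[0,0,0,0,0,0]]

```text
time: 1.45
tool_pos: [511.4, -275.5, 210.3]
tcp_rot: [-180.0, 0.0, 19.5]
ft_force: [0.0, 0.2, 0.6]
finger_gap: 85.3
grip_force: 0.0
```

Run:
```python
from h import *
from bench import r,vision
s=r.sense(); print({k:s[k] for k in ("time","tool_pos","tcp_rot","joint_pos","ft_force","wrist_torque")})
d=vision.snapshot("wrist"); print(d["mtx"],d["eye"],d["attitude"])
# rectify fisheye onto plane z=102 around cap
K,e,R=cam(d); n=500; half=75
v,u=np.mgrid[0:n,0:n]; X=550+half-(v+.5)*2*half/n; Y=-244+half-(u+.5)*2*half/n
c=(np.stack([X,Y,np.full_like(X,102.)],-1)-e)@R
x,y,z=c[...,0],-c[...,1],-c[...,2]; rho=np.hypot(x,y); th=np.arctan2(rho,z)
mx=(K[0,2]+K[0,0]*th*x/rho).astype(np.float32); my=(K[1,2]+K[1,1]*th*y/rho).astype(np.float32)
o=cv2.remap(d["img"],mx,my,cv2.INTER_CUBIC)
cv2.imwrite("pics/w1.png",np.hstack([cv2.resize(o,(450,450)),cv2.copyMakeBorder(cv2.resize(d["img"],(340,255)),0,195,0,0,0)]))
```

```text
{'time': 1.45, 'tool_pos': array([ 511.3613533 , -275.52582398,  210.33647946]), 'tcp_rot': array([-1.79981549e+02,  4.94266018e-02,  1.94722316e+01]), 'joint_pos': array([-3.33562935e+01,  5.90403432e+00,  9.14687818e+01, -2.84689081e-02,
        8.26717509e+01,  3.71751251e+01]), 'ft_force': array([0.03239433, 0.16701375, 0.56639703]), 'wrist_torque': array([-0.00577687, -0.01525274,  0.01154033])}
[[371.64829954   0.         318.76552928]
 [  0.         371.64829954 240.46173144]
 [  0.           0.           1.        ]] [ 589.05731416 -249.42679167  331.38919576] [-1.85207441e+01 -1.21002809e-02 -7.04918146e+01]
```

View pics/w1.png

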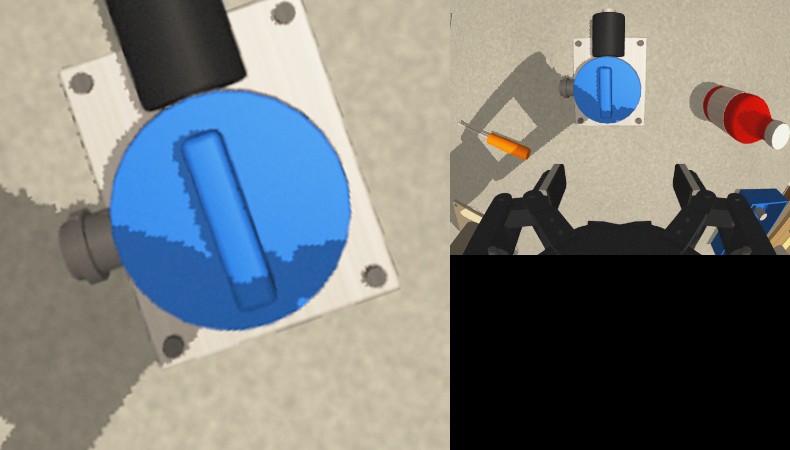

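The wrist view shows the bar centred at about (227,220) in the rectified crop. That gives (551, -244.5) and a yaw of 18.3°, and the path down is clear. I'll centre and descend.

>>> step_arm:
  targets:
    - [[20,16,0,0,0,-0.02],[39.5,31,0,0,0,-0.02],[39.5,31,-25,0,0,-0.02],[39.5,31,-50,0,0,-0.02],[39.5,31,-75,0,0,-0.02],[39.5,31,-95,0,0,-0.02],[39.5,31,-105,0,0,-0.02],[39.5,31,-110,0,0,-0.02],[39.5,31,-110,0,0,-0.02],[39.5,31,-110,0,0,-0.02]]

```text
time: 2.33
tool_pos: [551.4, -245.7, 102.0]
tcp_rot: [179.9, -0.1, 18.2]
ft_force: [0.6, 0.3, 0.9]
finger_gap: 85.4
grip_force: 0.0
```

>>> step_arm:
  targets:
    - [[0,0,0,0,0,0],[0,0,0,0,0,0],[0,0,0,0,0,0],[0,0,0,0,0,0],[0,0,0,0,0,0],[0,0,0,0,0,0],[0,0,0,0,0,0],[0,0,0,0,0,0],[0,0,0,0,0,0],[0,0,0,0,0,0]]
  fingers: 1
  newtons: 60

```text
time: 3.17
tool_pos: [551.2, -244.5, 101.0]
tcp_rot: [-180.0, -0.0, 18.3]
ft_force: [-1.9, 3.0, 5.3]
finger_gap: 12.8
grip_force: 60.2
```

```bash
cat > st.py <<'E'
from bench import r
s=r.sense(); print({k:s[k].round(3) if hasattr(s[k],"round") else s[k] for k in ("time","tool_pos","tcp_rot","joint_pos","ft_force","wrist_torque","finger_gap","grip_force")})
E
python3 st.py
```

```text
{'time': 3.1667, 'tool_pos': array([ 551.169, -244.548,  101.023]), 'tcp_rot': array([-1.79998e+02, -1.60000e-02,  1.82720e+01]), 'joint_pos': array([-2.8805e+01,  1.4782e+01,  9.3395e+01,  1.4000e-02,  7.1813e+01,
        4.2919e+01]), 'ft_force': array([-1.89 ,  2.982,  5.319]), 'wrist_torque': array([0.427, 0.22 , 0.046]), 'finger_gap': 12.776555005361416, 'grip_force': 60.18453061580658}
```

Gripped. I'll try left first in small steps and watch the moment.

>>> step_arm:
  targets:
    - [[0,0,0,0,0,0.03],[0,0,0,0,0,0.06],[0,0,0,0,0,0.06]]

```text
time: 3.42
tool_pos: [551.0, -244.6, 101.0]
tcp_rot: [-180.0, -0.0, 21.8]
ft_force: [-1.9, 3.1, 6.1]
finger_gap: 12.5
grip_force: 60.3
```

```bash
python3 st.py
```

```text
{'time': 3.4167, 'tool_pos': array([ 551.044, -244.57 ,  101.031]), 'tcp_rot': array([-1.79991e+02, -5.00000e-03,  2.18090e+01]), 'joint_pos': array([-2.8810e+01,  1.4778e+01,  9.3398e+01,  1.0000e-02,  7.1827e+01,
        3.9377e+01]), 'ft_force': array([-1.88 ,  3.053,  6.055]), 'wrist_torque': array([0.417, 0.351, 0.027]), 'finger_gap': 12.47422922463872, 'grip_force': 60.34714221954346}
```

>>> step_arm:
  targets:
    - [[0,0,0,0,0,0.03],[0,0,0,0,0,0.06],[0,0,0,0,0,0.06]]

```text
time: 3.67
tool_pos: [551.0, -244.5, 101.1]
tcp_rot: [-180.0, -0.0, 25.2]
ft_force: [-1.9, 2.0, 6.1]
finger_gap: 12.8
grip_force: 60.4
```

```bash
python3 st.py
```

```text
{'time': 3.6667, 'tool_pos': array([ 551.026, -244.537,  101.051]), 'tcp_rot': array([-1.79987e+02, -7.00000e-03,  2.52470e+01]), 'joint_pos': array([-2.8810e+01,  1.4775e+01,  9.3400e+01,  1.4000e-02,  7.1832e+01,
        3.5938e+01]), 'ft_force': array([-1.945,  1.989,  6.113]), 'wrist_torque': array([ 0.468,  0.368, -0.024]), 'finger_gap': 12.832298986329425, 'grip_force': 60.380263924598694}
```

>>> step_arm:
  targets:
    - [[0,0,0,0,0,0.03],[0,0,0,0,0,0.06],[0,0,0,0,0,0.06]]

```text
time: 3.92
tool_pos: [551.0, -244.5, 101.0]
tcp_rot: [-180.0, -0.0, 28.7]
ft_force: [-3.1, 3.1, 6.0]
finger_gap: 13.2
grip_force: 60.4
```

```bash
python3 st.py
```

```text
{'time': 3.9167, 'tool_pos': array([ 550.998, -244.48 ,  101.02 ]), 'tcp_rot': array([-1.79979e+02, -5.00000e-03,  2.86860e+01]), 'joint_pos': array([-2.8809e+01,  1.4777e+01,  9.3401e+01,  1.7000e-02,  7.1836e+01,
        3.2501e+01]), 'ft_force': array([-3.123,  3.088,  5.958]), 'wrist_torque': array([ 0.472,  0.451, -0.086]), 'finger_gap': 13.157254302503523, 'grip_force': 60.40749907493591}
```

>>> step_arm:
  targets:
    - [[0,0,0,0,0,0.03],[0,0,0,0,0,0.06],[0,0,0,0,0,0.06]]

```text
time: 4.17
tool_pos: [551.0, -244.4, 101.0]
tcp_rot: [-180.0, -0.0, 32.1]
ft_force: [-2.3, 3.3, 6.5]
finger_gap: 12.7
grip_force: 60.4
```

```bash
python3 st.py
```

```text
{'time': 4.1667, 'tool_pos': array([ 550.969, -244.427,  101.021]), 'tcp_rot': array([-1.79973e+02, -5.00000e-03,  3.21210e+01]), 'joint_pos': array([-2.8806e+01,  1.4775e+01,  9.3403e+01,  1.9000e-02,  7.1842e+01,
        2.9067e+01]), 'ft_force': array([-2.312,  3.276,  6.529]), 'wrist_torque': array([ 0.567,  0.484, -0.039]), 'finger_gap': 12.679397112542754, 'grip_force': 60.43508291244507}
```

>>> step_arm:
  targets:
    - [[0,0,0,0,0,0.04],[0,0,0,0,0,0.08],[0,0,0,0,0,0.12],[0,0,0,0,0,0.12]]

```text
time: 4.5
tool_pos: [550.9, -244.3, 101.0]
tcp_rot: [-180.0, -0.0, 39.0]
ft_force: [-3.4, 4.3, 6.7]
finger_gap: 12.8
grip_force: 60.5
```

```bash
python3 st.py
```

```text
{'time': 4.5, 'tool_pos': array([ 550.923, -244.329,  101.037]), 'tcp_rot': array([-1.79961e+02, -8.00000e-03,  3.90410e+01]), 'joint_pos': array([-2.8803e+01,  1.4772e+01,  9.3405e+01,  2.3000e-02,  7.1856e+01,
        2.2148e+01]), 'ft_force': array([-3.414,  4.326,  6.704]), 'wrist_torque': array([0.569, 0.501, 0.039]), 'finger_gap': 12.803160985617883, 'grip_force': 60.50929605960846}
```

Left turns freely: 20° past closed with under 0.1 N m, so this is the opening direction. I'll continue to about 72°.

>>> step_arm:
  targets:
    - [[0,0,0,0,0,0.08],[0,0,0,0,0,0.16],[0,0,0,0,0,0.24],[0,0,0,0,0,0.32],[0,0,0,0,0,0.4],[0,0,0,0,0,0.48],[0,0,0,0,0,0.56],[0,0,0,0,0,0.64],[0,0,0,0,0,0.72],[0,0,0,0,0,0.8],[0,0,0,0,0,0.88],[0,0,0,0,0,0.9]]

```text
time: 5.5
tool_pos: [550.3, -244.0, 101.0]
tcp_rot: [-179.9, -0.1, 90.7]
ft_force: [-8.6, 5.8, 10.6]
finger_gap: 13.2
grip_force: 60.9
```

>>> step_arm:
  targets:
    - [[0,0,0,0,0,0],[0,0,2,0,0,0],[0,0,4,0,0,0],[0,0,6,0,0,0],[0,0,8,0,0,0],[0,0,8,0,0,0]]

```text
time: 6.0
tool_pos: [551.3, -245.0, 108.9]
tcp_rot: [180.0, 0.0, 90.5]
ft_force: [0.1, 0.0, -1.7]
finger_gap: 12.7
grip_force: 59.2
```

```bash
python3 st.py
```

```text
{'time': 6.0, 'tool_pos': array([ 551.255, -245.021,  108.928]), 'tcp_rot': array([1.7997e+02, 4.1000e-02, 9.0462e+01]), 'joint_pos': array([-2.8821e+01,  1.4283e+01,  9.3093e+01, -2.2000e-02,  7.2577e+01,
       -2.9276e+01]), 'ft_force': array([ 0.104,  0.024, -1.658]), 'wrist_torque': array([ 0.03 , -0.002, -0.029]), 'finger_gap': 12.70808840518141, 'grip_force': 59.23367142677307}
```

It came free, and the wrist reads about 1.7 N, the weight of the cap. I'll lift straight up, then carry.

>>> step_arm:
  targets:
    - [[0,0,8,0,0,0],[0,0,18,0,0,0],[0,0,30,0,0,0],[0,0,45,0,0,0],[0,0,62,0,0,0],[0,0,80,0,0,0],[0,0,98,0,0,0],[0,0,114,0,0,0],[0,0,126,0,0,0],[0,0,134,0,0,0],[0,0,136,0,0,0],[0,0,136,0,0,0]]

```text
time: 7.0
tool_pos: [551.3, -244.9, 245.5]
tcp_rot: [179.9, 0.0, 90.5]
ft_force: [0.2, -0.1, -1.2]
finger_gap: 12.7
grip_force: 59.2
```

```bash
python3 st.py
python3 - <<'E'
from h import *
from bench import vision
d=vision.snapshot("top"); t=cv2.inRange(cv2.cvtColor(d["img"],cv2.COLOR_BGR2HSV),(0,0,150),(179,60,255))
t=cv2.morphologyEx(t,cv2.MORPH_OPEN,np.ones((3,3)))
sub=np.zeros_like(t); sub[220:330,190:285]=t[220:330,190:285]
cn=np.argwhere(sub)[:,::-1]
for z in (4,30): print("tray",z,cv2.minAreaRect(unproj(d,cn,z)[:,:2].astype(np.float32)))
o=np.hstack([d["img"][190:350,180:480]]); o=cv2.resize(o,None,fx=1.5,fy=1.5)
s=vision.snapshot("scene"); q=s["img"][140:340,130:430]; q=cv2.resize(q,(450,300))
cv2.imwrite("pics/l.png",np.vstack([o,q]))
E
```

```text
{'time': 7.0, 'tool_pos': array([ 551.306, -244.887,  245.458]), 'tcp_rot': array([1.79933e+02, 3.90000e-02, 9.04570e+01]), 'joint_pos': array([-2.8819e+01,  8.0990e+00,  8.5400e+01, -1.0000e-03,  8.6423e+01,
       -2.9276e+01]), 'ft_force': array([ 0.181, -0.126, -1.184]), 'wrist_torque': array([-0.055,  0.035, -0.054]), 'finger_gap': 12.72390849064791, 'grip_force': 59.23614263534546}
tray 4 ((512.8414306640625, 201.98828125), (237.1873779296875, 273.4419860839844), 89.3223876953125)
tray 30 ((509.49786376953125, 197.31234741210938), (231.68634033203125, 267.1000671386719), 89.3223876953125)
```

View pics/l.png

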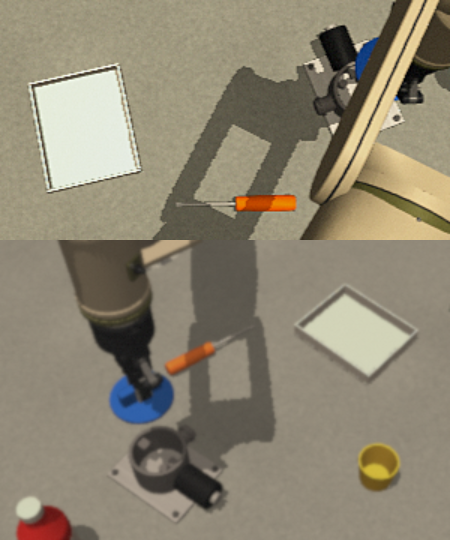

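The cap is out and level in the gripper, and the pump is open and empty. The outer rim corners of the tray in the top view are (200,244.7), (258.7,233.3), (274,303.3) and (212,318).

Run:
```python
from h import *
from bench import vision
d=vision.snapshot("top")
p=unproj(d,[(200,244.7),(258.7,233.3),(274,303.3),(212,318)],30); print(p.round(1),p.mean(0),np.linalg.norm(p-np.roll(p,1,0),axis=1))
```

```text
[[581.7 285.3  30. ]
 [606.2 142.3  30. ]
 [435.1 106.1  30. ]
 [404.8 252.5  30. ]] [506.94441933 196.56052023  30.        ] [179.88318124 145.0742734  174.90847171 149.47902383]
```

Centre is about (505, 199), and the sizes agree (180 x 150). Carrying it over now.

>>> step_arm:
  targets:
    - [[-1,10,0,0,0,0],[-3,30,0,0,0,0],[-6,56,0,0,0,0],[-9,84,0,0,0,0],[-12,112,0,0,0,0],[-15,140,0,0,0,0],[-18,168,0,0,0,0],[-21,196,0,0,0,0],[-24,224,0,0,0,0],[-27,252,0,0,0,0],[-29,275,0,0,0,0],[-31,290,0,0,0,0]]

```text
time: 8.15
tool_pos: [518.9, 48.2, 243.9]
tcp_rot: [-179.9, -0.1, 90.6]
ft_force: [-0.1, 0.2, -1.0]
finger_gap: 12.5
grip_force: 59.3
```

>>> step_arm:
  targets:
    - [[-1,14,0,0,0,0],[-3,36,0,0,0,0],[-6,60,0,0,0,0],[-8,84,0,0,0,0],[-10,108,0,0,0,0],[-12,128,0,0,0,0],[-14,144,0,0,0,0],[-15,154,0,0,0,0],[-15,154,0,0,0,0],[-15,154,0,0,0,0],[-15,154,0,0,0,0],[-15,154,0,0,0,0]]

```text
time: 9.15
tool_pos: [505.1, 198.4, 244.5]
tcp_rot: [-180.0, 0.0, 90.4]
ft_force: [0.3, -0.7, -2.5]
finger_gap: 12.7
grip_force: 59.3
```

```bash
python3 st.py
python3 - <<'E'
from h import *
from bench import vision
s=vision.snapshot("scene"); q=cv2.resize(s["img"][100:360,120:520],(800,520))
cv2.imwrite("pics/f.png",q)
E
```

```text
{'time': 9.15, 'tool_pos': array([505.123, 198.372, 244.517]), 'tcp_rot': array([-1.79991e+02,  2.20000e-02,  9.03970e+01]), 'joint_pos': array([ 1.6039e+01, -1.1560e+00,  9.5130e+01, -1.9000e-02,  8.6040e+01,
        1.5644e+01]), 'ft_force': array([ 0.324, -0.733, -2.461]), 'wrist_torque': array([-0.002, -0.002,  0.014]), 'finger_gap': 12.708387092788564, 'grip_force': 59.27479326725006}
```

View pics/f.png

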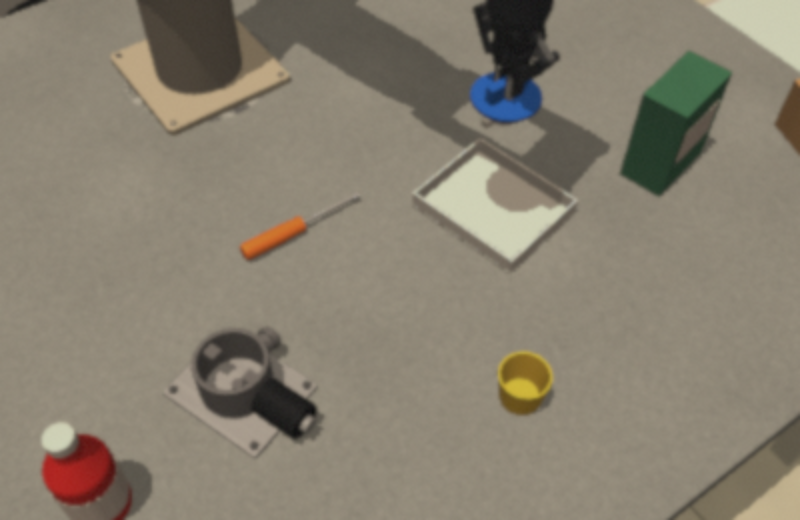

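The cap is held level over the tray at crop position (506,97); the camera sees it offset because of its height. The stem bottom is at about 180 mm, and all other objects are undisturbed.

```bash
python3 -c "
from bench import r
print(r.hand_in())"
```

```text
the job is handed in; nothing more can be done
None
```

The cap opened to the left, so I never turned it right; I lifted it straight out and handed in with it upright over the tray's middle, its lowest point about 18 cm above the table and the other objects untouched.

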